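# Let one tin out of the gravity-fed tin rack

### The job

Push the tin rack's catch tray fully home, so that no gap is left under the mouth. Then press down the rubber pad of the rocking lever with the fingertips until the gate at its other end lifts and the front tin rolls into the tray, and let the lever come all the way back up, so that the next tin moves up and waits behind the gate. Touch only the tray and the lever: do not handle the tins, let only one out, and leave the jars and the mug standing where they are.

Things in the scene. Friction and masses are not known exactly. Their poses are not given: they have to be found in the camera images.
- tin_rack: Grey sheet-metal tin rack, 265 x 115 mm, fixed to the worktop. Origin: on the worktop (z = 0) under its middle. Its -x axis points out of its mouth, the low end with the catch tray; +x to its closed high end. The lane falls 10 degrees to the mouth; three tins lie in it one behind the other. Highest fixed parts: two pivot posts, 133 mm high, at x = -47, y = +-53 mm.
- rocker (a joint): Rocking lever over the lane, rad: 0 at rest (pad up, gate down), 0.65 on its stop (pad down, gate up). A spring returns it; the pad takes 3 N at first, 7 N at the stop. The gate frees the front tin at about 0.52; from 0.2 on a second bar holds the next tin back. On the way up the gate is down before that bar frees the next tin, so one full press lets out one tin.
- lever_pad (a point): Centre of the top of the ribbed black rubber press pad (38 mm along the rack's x, 74 mm across) on the lever's high rear end. At rest 196 mm above the worktop, at x = 38 mm in the rack's frame, leaning 0.33 rad towards the mouth. Fully pressed it has gone 66 mm down and 27 mm along the rack's +x, nearly in a straight line (112 mm radius about the axle); level at mid-stroke.
- lever_pivot (a point): Middle of the lever's axle, 123 mm above the worktop, at x = -47 mm, y = 0 in the rack's frame.
- gate_bar (a point): Middle of the gate, a level round steel bar of 8 mm across the front end of the lever, about 74 mm above the worktop when down, just in front of the front tin.
- catch_tray (a joint): Steel catch tray under the rack's mouth, a slide, m: 0 fully home, grows as it is pulled out along the rack's -x, at most 0.075. It slides with about 2 N and stays where it is left. It starts 35 to 70 mm out; then a tin would fall into the gap between lane and tray. Only when home does it lie against the end of the lane.
- tray_lip (a point): Middle of the outer face of the tray's front lip, 22 mm above the worktop: an upright sheet 84 mm wide, from 4 to 43 mm above the worktop, facing the rack's -x. With the tray home this point is at x = -127 mm, y = 0 in the rack's frame. Behind the lip the tray is 65 mm long inside, its floor 7 mm above the worktop.
- tin_1: The front tin, next to the mouth, held back by the gate. 57 mm across and 72 mm long, 0.13 to 0.25 kg, lying on its side across the lane. Origin: centre of one end; its z axis is the tin's own axis.
- tin_1_mid (a point): Middle of the front tin, on its axis. In the lane at the gate: x = -27 mm, 63 mm above the worktop; lying in the catch tray: x = -87 to -96 mm in the rack's frame, 36 mm above the worktop.
- tin_2: The second tin, touching the first. 57 mm across and 72 mm long, 0.13 to 0.25 kg, lying on its side across the lane. Origin: centre of one end; its z axis is the tin's own axis.
- tin_2_mid (a point): Middle of the second tin, on its axis; at the start x = 30 mm in the rack's frame, 73 mm above the worktop.
- tin_3: The third, rearmost tin. 57 mm across and 72 mm long, 0.13 to 0.25 kg, lying on its side across the lane. Origin: centre of one end; its z axis is the tin's own axis.
- tin_3_mid (a point): Middle of the third tin, on its axis; at the start x = 86 mm in the rack's frame, 83 mm above the worktop.
- mug: Beige mug, 78 mm across, 100 mm high, with a handle, standing on the far side of the rack, by its high end; bystander. Origin at the middle of its underside.
- jam_jar: Jam jar, 71 mm across, 110 mm high, standing on the near side of the rack, by its high end; bystander. Origin at the middle of its underside.
- spice_jar: Spice jar with a black cap, 40 mm across, 105 mm high, standing on the far side of the rack near its mouth; bystander. Origin at the middle of its underside.
Mind the look-alikes: they are no part of the job. What is shaped like the tin_3 but purple or yellow is not meant. Leave any yellow look-alike of the tin_2 alone.

How it is judged:
On the way, in this order (a step that is already met when the one before it is completed fails the run):
1. the catch tray is pushed home while all tins wait in the lane (value of joint catch_tray below 0.004 m and value of joint rocker below 0.2 rad and x of tin_1_mid in the frame of tin_rack between -0.04 and -0.015 m), for 0.2 s.
2. the lever's pad end is pressed down, with the tool at the pad (value of joint rocker above 0.25 rad and distance between the grasp point and lever_pad below 0.09 m and value of joint catch_tray below 0.006 m).
3. the front tin has rolled out under the gate into the tray (x of tin_1_mid in the frame of tin_rack between -0.105 and -0.078 m and y of tin_1_mid in the frame of tin_rack between -0.02 and 0.02 m and z of tin_1_mid in the frame of tin_rack below 0.046 m and value of joint catch_tray below 0.006 m), for 0.1 s.
At the end, for the whole second after the job is handed in: Tray home (within 5 mm) with the front tin lying at rest in it; lever back up (below 0.05 rad), gate down; the second tin at rest behind the gate where the first lay (within 9 mm), the third right behind it; mug and jars upright (x of tin_1_mid in the frame of tin_rack between -0.105 and -0.078 m and y of tin_1_mid in the frame of tin_rack between -0.02 and 0.02 m and z of tin_1_mid in the frame of tin_rack below 0.046 m and x of tin_2_mid in the frame of tin_rack between -0.036 and -0.018 m and z of tin_2_mid in the frame of tin_rack between 0.057 and 0.069 m and x of tin_3_mid in the frame of tin_rack between 0.018 and 0.041 m and z of tin_3_mid in the frame of tin_rack between 0.066 and 0.08 m and value of joint catch_tray below 0.005 m and value of joint rocker below 0.05 rad and linear speed of each of tin_1, tin_2, tin_3 below 0.03 m/s and angle between each of mug, jam_jar, spice_jar's own z axis and vertical below 0.15 rad); the robot touches nothing.
It fails at once if a tin is touched by the robot (contact force between any of the fingers, the arm and tin_1 above 0.5 N or contact force between any of the fingers, the arm and tin_2 above 0.5 N or contact force between any of the fingers, the arm and tin_3 above 0.5 N).
It fails at once if the second tin gets past the gate (x of tin_2_mid in the frame of tin_rack below -0.055 m).
It fails at once if a tin is lifted out of the lane (z of any of tin_1_mid, tin_2_mid, tin_3_mid in the frame of tin_rack above 0.1 m).
It fails at once if a bystander is pushed or lifted (more than 20 mm) (distance of any of mug, jam_jar, spice_jar from where it was at the start of the episode above 0.02 m).
It also fails if it takes over 48 s, if anything falls off the work surface, if the arm or the gripper's body presses on something with over 40 N, if the wrist force passes 120 N, or if a joint passes its speed limit or range.

### The arm

A 6-joint arm with a two-finger parallel gripper is mounted at the origin on a cart in front of the work surface, level with it; the furniture and walls round the work are solid. World frame = base frame: x ahead of the robot, y to its left, z up, the work surface at z = 0. Lengths are in m, angles in rad, forces in N, time in s.
With the tool pointing down it reaches from about 0.25 to 0.775 m from the base axis. Payload 8.9 kg.
Tool frame: the origin (TCP) lies midway between the tips of the shut fingers; the grasp point (between the pads) lies 19 mm behind it; z points along the fingers, y is the line along which they close (so a half turn about z gives the same grasp; the last joint's range is limited). The gripper opens to 85 mm and grips with 20 to 120 N. Pads are 22 mm wide; open, the fingers measure 114 mm over their backs; the gripper's body (76 mm by 85 mm) begins 54 mm behind the grasp point. The pads swing forward as they close: fully open they stand 13 mm farther back than shut.
Start: joints at [-1.396, 0.291, -0.153, 1.127, 0, 1.431], TCP at [0.162, -0.499, 0.231] pointing down, gripper open.
Joint ranges: [-2.52, 2.52], [-0.91, 1.74], [-1.3, 1.37], [-1.96, 2.02], [-1.52, 1.47], [-3.14, 3.14]. Speed limits (rad/s): [2.22, 2.22, 2.79, 3.14, 3.14, 3.14].

### API

Orientations are given as a rotation vector (axis times angle).
In Python, from station import * gives the robot as it stands.
- The arm moves only by the tool drive_tool, never from a script. Its argument "commands" is a list that holds one entry, the list of rows, each a list of 7 numbers: the turn, a rotation vector about the tool's x, y, z scaled (see below), then the shift along the tool's x, y, z scaled (see below), then the closure, from 0 (fully open) to 1 (shut). In form: [[[rx, ry, rz, dx, dy, dz, grip], ...]]. A call has 1 to 12 rows; each row shifts and turns the commanded pose from where the row before left it, along the tool's axes as they then stand; what a row does not reach is not made up. The controller multiplies each number of a shift by 10 cm and each number of a turn by 2 pi rad. A row lasts 1/10 s, in which the tool goes at most 50 mm and 8.59 degrees, less where a joint would pass 70% of its speed; a pose out of reach is approached as far as the arm can. A call with a number of a shift or a turn outside -1 to 1 is refused whole. A call with a gripper value outside its range is refused whole. The fingers move at their own pace and stop on an object; "force" is the grip in N (left out, the last holds). Time passes only in rows, so rows that do not move let the fingers close. It gives the time, the measured TCP pose, the force, the opening and the grip force at its end, in the units of the state.
- get_state(): the state, without advancing time (a new reading comes with each control period).
- get_image(name): name is "side" or "top"; returns a dict with "image" (420x560x3 uint8, red, green, blue), "intrinsics" (3x3 intrinsics, pixels), "R" (3x3) and "t" (3): a world point X has camera coordinates R X + t. Camera axes: x right, y down, z forward; pixel columns grow to the right and rows downward; lengths in m; the calibration is good to about 2 mm. A picture is of the moment at which its call begins. There is no depth.
- job_done(): hands the job in; it is judged then, once.
The state is a dict: "clock": time; "qpos": joint angles; "dq": joint speeds; "tau": joint torques, N m; "ee_pos": TCP position; "orientation": TCP orientation; "force": force on the tool from outside, world axes, zero at the start; "moment": the same for the moment, N m; "grip_width": finger opening in m; "grip_force": force on a finger pad.
Only numpy, scipy, OpenCV 4.12 (cv2) and the standard library are available. Lean on these libraries where they do the work, as an engineer would, in place of code of your own. Each camera call takes 0.05 s, during which the arm holds its last target. There are 200 camera calls.

## Working session

There is one attempt and no reset: what is moved stays moved. The work goes in short steps, Python scripts to look and compute and a tool call to move; the robot and the scene stay as the last step left them, time stands still between calls to the robot, and variables do not carry over. Pictures are saved under pics/ and viewed, at most 10 in all, crops included, and the job is handed in when it is done.

Besides the shell and the picture viewer there is one more tool, called after "Call:" by a JSON object that holds its "op" and its "data". drive_tool: Moves the arm, as the interface text tells. Its arguments: {"type":"object","properties":{"commands":{"type":"array"},"force":{"type":"number"}},"required":["commands"]}

```bash
mkdir -p pics && python3 - <<'E'
from station import *
import cv2,numpy as np,pickle
d={}
for n in("top","side"):
    g=get_image(n);d[n]=g;cv2.imwrite(f"pics/{n}0.png",g["image"][:,:,::-1])
    print(n,np.round(g["intrinsics"],1).tolist(),np.round(g["R"],3).tolist(),np.round(g["t"],3), "cam",-g["R"].T@g["t"])
pickle.dump(d,open("d.pkl","wb"))
s=get_state();print(s["clock"],s["ee_pos"],s["orientation"],s["force"])
E
```

```text
top [[384.9, 0.0, 277.2], [0.0, 384.9, 209.8], [0.0, 0.0, 1.0]] [[0.017, -1.0, 0.002], [-0.995, -0.017, -0.1], [0.1, -0.001, -0.995]] [0.179 0.568 0.987] cam [0.46327047 0.18943067 1.0382192 ]
side [[534.5, 0.0, 280.8], [0.0, 534.5, 209.4], [0.0, 0.0, 1.0]] [[-0.995, -0.092, -0.025], [-0.032, 0.57, -0.821], [0.089, -0.816, -0.571]] [0.57  0.01  1.334] cam [0.448806   1.13598995 0.78345047]
0.1 [ 0.1620004  -0.49897124  0.23079349] [-3.10183316e+00 -4.90691393e-01 -1.95418960e-05] [-0.48288223  0.41092779  0.62228139]
```

View pics/top0.png

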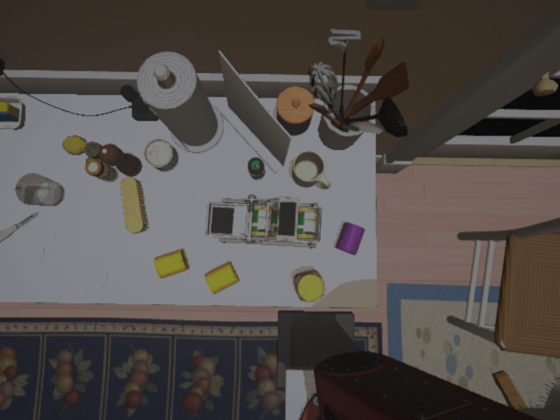

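View pics/side0.png

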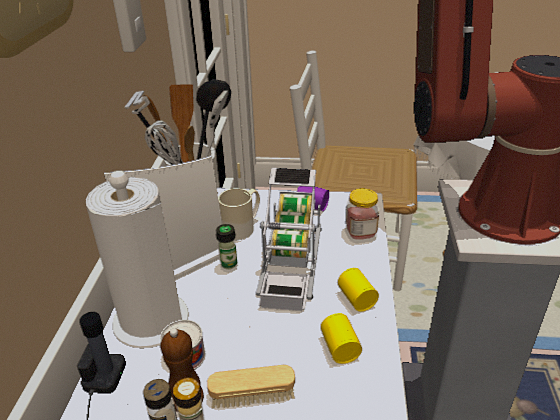

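The top view shows the rack at about (265,222), with its mouth to the left (world +y). The tray is at (225,220) and the black pad at (287,218). The side view shows the pad at (293,176), the lip near (283,295) and the tins at (290,240) and (295,208). Look-alikes are yellow at (171,264) and (222,278), and purple at (350,238). The jam jar (311,287) is a bystander. I'll check the choice with a close crop of each view.

```bash
python3 - <<'E'
import cv2,numpy as np
a=cv2.imread("pics/top0.png")[185:260,195:335];b=cv2.imread("pics/side0.png")[160:315,250:335]
a=cv2.resize(a,None,fx=5,fy=5,interpolation=cv2.INTER_CUBIC);b=cv2.resize(b,None,fx=3.8,fy=3.8,interpolation=cv2.INTER_CUBIC)
cv2.imwrite("pics/c_top.png",a);cv2.imwrite("pics/c_side.png",b)
E
```

```text
(no output)
```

View pics/c_top.png

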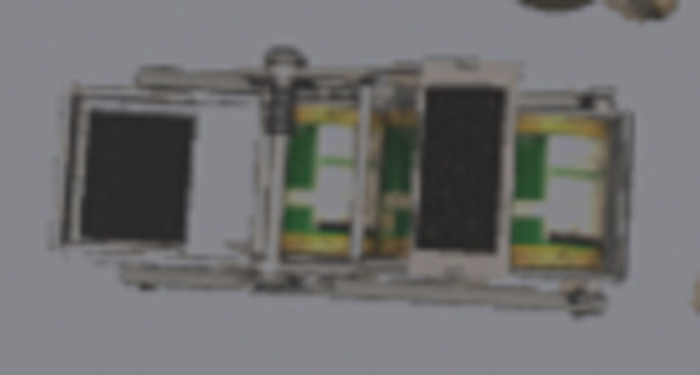

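View pics/c_side.png

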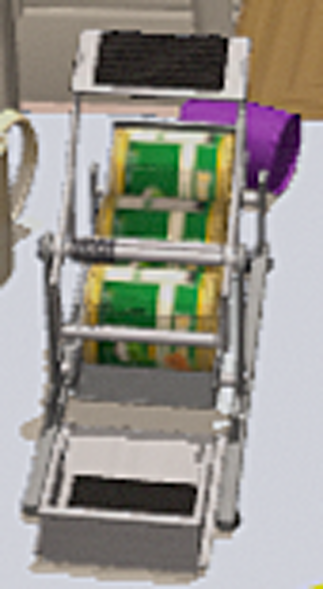

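The crops confirm it: the ribbed black pad is on the lever's high end, and the tray is pulled out on the mouth side. The upper edge of its lip in the side view runs from about (260,295) to (304,298). The three green tins are in the lane.

```bash
cat >h.py <<'E'
import numpy as np,cv2
def ray(g,p):
    K,R,t=g["intrinsics"],np.array(g["R"]),np.array(g["t"])
    return -R.T@t, R.T@np.linalg.solve(K,[p[0],p[1],1.])
def onz(g,p,z):
    c,v=ray(g,p);return c+v*(z-c[2])/v[2]
def tri(ga,pa,gb,pb):
    A=[];b=[]
    for g,p in((ga,pa),(gb,pb)):
        c,v=ray(g,p);v=v/np.linalg.norm(v);P=np.eye(3)-np.outer(v,v);A.append(P);b.append(P@c)
    return np.linalg.lstsq(np.vstack(A),np.hstack(b),rcond=None)[0]
def black(g,roi,th=60):
    x0,y0,x1,y1=roi;m=(g["image"][y0:y1,x0:x1].max(2)<th).astype(np.uint8)
    cs,_=cv2.findContours(m,0,1);c=max(cs,key=cv2.contourArea)+np.array([x0,y0]);return cv2.minAreaRect(c)
E
python3 - <<'E'
import pickle;from h import *
d=pickle.load(open("d.pkl","rb"));T,S=d["top"],d["side"]
pt=black(T,(275,195,303,242));ps=black(S,(268,165,318,188));mt=black(T,(205,200,240,240))
print(pt,ps,mt)
print("pad tri",tri(T,pt[0],S,ps[0]),"onz",onz(T,pt[0],.196),onz(S,ps[0],.196))
print("mat",onz(T,mt[0],.008))
for n,q in(("L",(260,294.7)),("R",(304,298.2))):print("lip side",onz(S,q,.043))
for q in((210,203),(208.5,234)):print("lip top",onz(T,q,.043))
B=cv2.boxPoints(pt);print("padbox",[onz(T,q,.196).round(3).tolist() for q in B])
# far end edge, pivot posts (axle ends) in top
for q in((251.5,198.),(250,240)):print("axle",onz(T,q,.123))
E
```

```text
((286.443115234375, 218.46725463867188), (15.50261402130127, 31.886058807373047), 3.3664605617523193) ((292.01123046875, 175.27557373046875), (33.70789337158203, 14.032470703125), 2.862405300140381) ((221.5, 220.0), (24.0, 21.0), 90.0)
pad tri [0.52902774 0.16828809 0.19616599] onz [0.52935408 0.16829437 0.196     ] [0.52873561 0.16804334 0.196     ]
mat [0.53706938 0.33767937 0.008     ]
lip side [0.57889403 0.37316618 0.043     ]
lip side [0.49161229 0.37720048 0.043     ]
lip top [0.57838867 0.36393209 0.043     ]
lip top [0.49779164 0.36505879 0.043     ]
padbox [[0.495, 0.187, 0.196], [0.565, 0.184, 0.196], [0.564, 0.15, 0.196], [0.494, 0.153, 0.196]]
axle [0.58286799 0.25090161 0.123     ]
axle [0.48245378 0.25212355 0.123     ]
```

Pad centre is at (0.529, 0.168, 0.196), and the mouth direction is u ≈ (0.042, 0.999). The tray is about 40 mm out. First I turn the tool so its x axis lies along u, shut the fingers and rise a little.

Call:
{"op": "drive_tool", "data": {"commands": [[[0, 0, -0.0215, 0, 0, -0.03, 1], [0, 0, -0.0215, 0, 0, -0.03, 1], [0, 0, -0.0215, 0, 0, -0.03, 1], [0, 0, -0.0215, 0, 0, -0.03, 1], [0, 0, -0.0215, 0, 0, -0.03, 1], [0, 0, -0.0215, 0, 0, -0.03, 1], [0, 0, -0.0215, 0, 0, -0.03, 1], [0, 0, -0.0215, 0, 0, -0.03, 1], [0, 0, -0.0215, 0, 0, -0.03, 1]]]}}

```text
clock: 1.0
ee_pos: [0.162, -0.4991, 0.2581]
orientation: [-2.26, -2.181, -0.001]
force: [-0.4, -0.1, -0.5]
grip_width: 0.0001
grip_force: 0.0
```

Call:
{"op": "drive_tool", "data": {"commands": [[[0, 0, 0, 0.46, 0.165, 0, 1], [0, 0, 0, 0.46, 0.165, 0, 1], [0, 0, 0, 0.46, 0.165, 0, 1], [0, 0, 0, 0.46, 0.165, 0, 1], [0, 0, 0, 0.46, 0.165, 0, 1], [0, 0, 0, 0.46, 0.165, 0, 1], [0, 0, 0, 0.46, 0.165, 0, 1], [0, 0, 0, 0.46, 0.165, 0, 1], [0, 0, 0, 0.46, 0.165, 0, 1], [0, 0, 0, 0.46, 0.165, 0, 1]]]}}

```text
clock: 2.0
ee_pos: [0.346, -0.0446, 0.2584]
orientation: [2.267, 2.174, 0.0]
force: [1.7, -1.0, 0.2]
grip_width: 0.0001
grip_force: 0.0
```

```bash
cat >w.py <<'E'
from station import *
import numpy as np
from scipy.spatial.transform import Rotation as Ro
s=get_state();R=Ro.from_rotvec(s["orientation"]).as_matrix()
a=.042;u=np.array([np.sin(a),np.cos(a)]);w=np.array([u[1],-u[0]]);d=np.array(s["ee_pos"])[:2]-[.529,.168]
print(s["clock"],"ee",np.round(s["ee_pos"],4),"rackx",round(.038-d@u,4),"off",round(d@w,4),"F",np.round(s["force"],1),"q",np.round(s["qpos"],2),"w",s["grip_width"])
print("tool x",R[:,0].round(3),"z",R[:,2].round(3))
E
python3 w.py
```

```text
2.0 ee [ 0.346  -0.0446  0.2584] rackx 0.2581 off -0.1739 F [ 1.7 -1.   0.2] q [-0.34 -0.07 -0.49  1.14 -0.    1.27] w 9.360658680974888e-05
tool x [ 0.042  0.999 -0.   ] z [ 0.001 -0.    -1.   ]
```

Call:
{"op": "drive_tool", "data": {"commands": [[[0, 0, 0, 0.436, 0.158, 0, 1], [0, 0, 0, 0.436, 0.158, 0, 1], [0, 0, 0, 0.436, 0.158, 0, 1], [0, 0, 0, 0.436, 0.158, 0, 1], [0, 0, 0, 0.436, 0.158, 0, 1], [0, 0, 0, 0.436, 0.158, 0, 1], [0, 0, 0, 0.436, 0.158, 0, 1], [0, 0, 0, 0.436, 0.158, 0, 1], [0, 0, 0, 0.436, 0.158, 0, 1], [0, 0, 0, 0.436, 0.158, 0, 1], [0, 0, 0, 0.436, 0.158, 0, 1], [0, 0, 0, 0, 0, 0, 1]]]}}

```text
clock: 3.2
ee_pos: [0.54, 0.4299, 0.2549]
orientation: [-2.262, -2.178, 0.002]
force: [-0.7, -0.4, 0.1]
grip_width: 0.0002
grip_force: 0.0
```

Call:
{"op": "drive_tool", "data": {"commands": [[[0, 0, 0, 0, 0, 0.4, 1], [0, 0, 0, 0, 0, 0.4, 1], [0, 0, 0, 0, 0, 0.4, 1], [0, 0, 0, 0, 0, 0.4, 1], [0, 0, 0, 0, 0, 0.4, 1], [0, 0, 0, 0, 0, 0.34, 1], [0, 0, 0, 0, 0, 0, 1]]]}}

```text
clock: 3.9
ee_pos: [0.5356, 0.4228, 0.0191]
orientation: [-2.266, -2.174, 0.015]
force: [-0.6, -0.1, -0.3]
grip_width: -0.0001
grip_force: 0.0
```

```bash
python3 w.py; python3 - <<'E'
from station import *
import cv2,numpy as np
T=get_image("top")["image"][:,:,::-1][150:290,150:340];S=get_image("side")["image"][:,:,::-1][160:345,200:400]
cv2.imwrite("pics/p1.png",np.hstack([cv2.resize(T,(400,295)),cv2.resize(S,(400,370))[:295]*0+cv2.resize(S,(400,295))]))
E
```

```text
3.9 ee [0.5356 0.4228 0.0191] rackx -0.2168 off -0.0041 F [-0.6 -0.1 -0.3] q [ 0.56  0.76  0.05  0.87 -0.    2.17] w -0.00010296787438993843
tool x [ 0.041  0.999 -0.005] z [-0.008 -0.005 -1.   ]
```

View pics/p1.png

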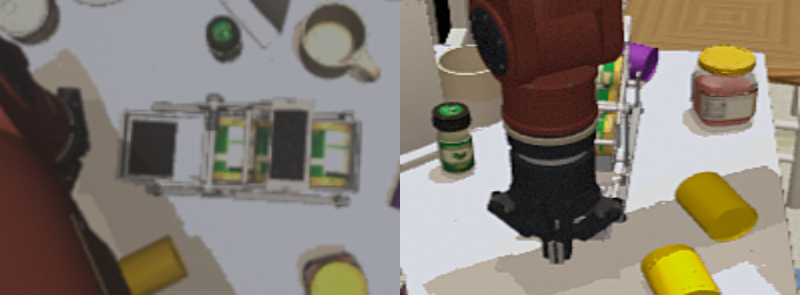

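The shut fingers are outside the lip, left of it in the top view, and clear of the yellow tins. Now I push the tray in.

Call:
{"op": "drive_tool", "data": {"commands": [[[0, 0, 0, -0.15, 0.02, 0, 1], [0, 0, 0, -0.15, 0.02, 0, 1], [0, 0, 0, -0.1, 0, 0, 1], [0, 0, 0, -0.1, 0, 0, 1], [0, 0, 0, -0.1, 0, 0, 1], [0, 0, 0, -0.06, 0, 0, 1], [0, 0, 0, -0.04, 0, 0, 1], [0, 0, 0, -0.03, 0, 0, 1], [0, 0, 0, -0.02, 0, 0, 1], [0, 0, 0, 0, 0, 0, 1]]]}}

```text
clock: 5.0
ee_pos: [0.54, 0.3502, 0.0242]
orientation: [2.267, 2.175, -0.001]
force: [0.6, 0.2, -0.7]
grip_width: 0.0001
grip_force: 0.0
```

```bash
python3 w.py
```

```text
5.0 ee [0.54   0.3502 0.0242] rackx -0.1445 off 0.0033 F [ 0.6  0.2 -0.7] q [ 0.46  0.68 -0.09  0.8  -0.    2.07] w 0.0001123231826233973
tool x [ 0.041  0.999 -0.   ] z [-0. -0. -1.]
```

Call:
{"op": "drive_tool", "data": {"commands": [[[0, 0, 0, -0.03, 0, 0, 1], [0, 0, 0, -0.03, 0, 0, 1], [0, 0, 0, -0.02, 0, 0, 1], [0, 0, 0, 0, 0, 0, 1]]]}}

```text
clock: 5.4
ee_pos: [0.5397, 0.3438, 0.0242]
orientation: [-2.264, -2.174, -0.003]
force: [0.4, 8.5, -3.6]
grip_width: 0.0001
grip_force: 4.2
```

```bash
python3 w.py
```

```text
5.4 ee [0.5397 0.3438 0.0242] rackx -0.1381 off 0.0033 F [ 0.4  8.5 -3.6] q [ 0.45  0.68 -0.1   0.79  0.    2.06] w 5.746418288404132e-05
tool x [0.04  0.999 0.003] z [-0.     0.003 -1.   ]
```

Call:
{"op": "drive_tool", "data": {"commands": [[[0, 0, 0, -0.03, 0, 0, 1], [0, 0, 0, -0.01, 0, 0, 1], [0, 0, 0, 0, 0, 0, 1], [0, 0, 0, 0, 0, 0, 1]]]}}

```text
clock: 5.8
ee_pos: [0.5397, 0.3437, 0.0244]
orientation: [-2.258, -2.174, -0.011]
force: [-0.5, 24.3, -9.4]
grip_width: 0.0003
grip_force: 12.1
```

```bash
python3 w.py
```

```text
5.8 ee [0.5397 0.3437 0.0244] rackx -0.138 off 0.0034 F [-0.5 24.3 -9.4] q [ 0.45  0.67 -0.11  0.78  0.01  2.06] w 0.00027973940703112255
tool x [0.038 0.999 0.01 ] z [ 0.    0.01 -1.  ]
```

The tray is hard against its stop at rack x = -0.138 with the TCP, as predicted. I back off, rise and move over the pad.

Call:
{"op": "drive_tool", "data": {"commands": [[[0, 0, 0, 0.2, 0, 0, 1], [0, 0, 0, 0.4, 0, 0, 1], [0, 0, 0, 0, 0, -0.4, 1], [0, 0, 0, 0, 0, -0.4, 1], [0, 0, 0, 0, 0, -0.4, 1], [0, 0, 0, 0, 0, -0.4, 1], [0, 0, 0, 0, 0, -0.4, 1], [0, 0, 0, 0, 0, -0.4, 1], [0, 0, 0, 0, 0, 0, 1]]]}}

```text
clock: 6.7
ee_pos: [0.5442, 0.3991, 0.2705]
orientation: [2.265, 2.173, 0.013]
force: [-0.1, 0.4, 0.9]
grip_width: 0.0004
grip_force: 0.0
```

Call:
{"op": "drive_tool", "data": {"commands": [[[0, 0, 0, -0.4, 0, 0, 1], [0, 0, 0, -0.4, 0, 0, 1], [0, 0, 0, -0.4, 0, 0, 1], [0, 0, 0, -0.4, 0, 0, 1], [0, 0, 0, -0.4, 0, 0, 1], [0, 0, 0, -0.3, 0, 0, 1], [0, 0, 0, 0, 0, 0, 1], [0, 0, 0, 0, 0, 0, 1]]]}}

```text
clock: 7.5
ee_pos: [0.5325, 0.1678, 0.264]
orientation: [-2.268, -2.173, 0.001]
force: [0.8, 0.7, 0.3]
grip_width: 0.0001
grip_force: 0.0
```

```bash
python3 w.py; python3 - <<'E'
from station import *
from h import *
T=get_image("top");S=get_image("side")
q=T["image"][:,:,::-1][180:260,190:340];r=S["image"][:,:,::-1][130:320,200:350]
cv2.imwrite("pics/p2.png",np.hstack([cv2.resize(q,(450,240)),cv2.resize(cv2.resize(r,(300,380)),(300,240))]))
m=black(T,(205,200,260,240));print(m, onz(T,m[0],.008))
E
```

```text
7.5 ee [0.5325 0.1678 0.264 ] rackx 0.0381 off 0.0035 F [0.8 0.7 0.3] q [ 0.17  0.34  0.    1.23 -0.    1.79] w 0.00014709637285855522
tool x [ 0.043  0.999 -0.   ] z [-0.001 -0.    -1.   ]
((236.32644653320312, 220.25587463378906), (19.097429275512695, 25.61663246154785), 4.39870548248291) [0.53704643 0.29791118 0.008     ]
```

View pics/p2.png

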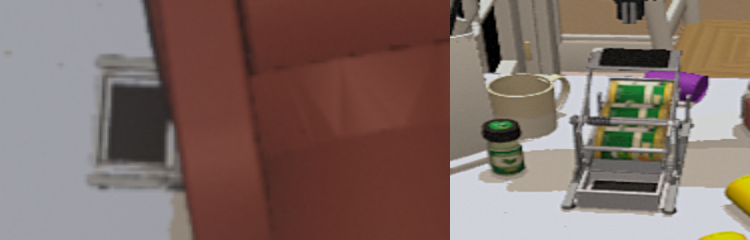

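The tray is home: its mat has moved 40 mm. The fingers are above the pad (side view, about (630,15) in the right-hand panel). Now down onto the pad, then along its arc.

Call:
{"op": "drive_tool", "data": {"commands": [[[0, 0, 0, 0, -0.03, 0.3, 1], [0, 0, 0, 0, 0, 0.2, 1], [0, 0, 0, 0, 0, 0.1, 1], [0, 0, 0, -0.03, 0, 0.08, 1], [0, 0, 0, -0.04, 0, 0.06, 1], [0, 0, 0, -0.04, 0, 0.06, 1], [0, 0, 0, 0, 0, 0, 1]]]}}

```text
clock: 8.3
ee_pos: [0.5294, 0.1572, 0.1841]
orientation: [2.267, 2.174, 0.0]
force: [0.7, 1.2, -0.1]
grip_width: 0.0
grip_force: 0.4
```

```bash
python3 w.py
```

```text
8.3 ee [0.5294 0.1572 0.1841] rackx 0.0488 off 0.0009 F [ 0.7  1.2 -0.1] q [ 0.16  0.37 -0.16  1.03 -0.    1.77] w 3.6196131166228205e-05
tool x [ 0.042  0.999 -0.   ] z [ 0. -0. -1.]
```

Call:
{"op": "drive_tool", "data": {"commands": [[[0, 0, 0, -0.04, 0, 0.08, 1], [0, 0, 0, -0.03, 0, 0.08, 1], [0, 0, 0, 0, 0, 0, 1]]]}}

```text
clock: 8.6
ee_pos: [0.5289, 0.1499, 0.1674]
orientation: [2.267, 2.174, -0.001]
force: [-0.1, -0.6, 0.4]
grip_width: -0.0
grip_force: 0.4
```

```bash
python3 w.py; python3 - <<'E'
from station import *
from h import *
S=get_image("side")
cv2.imwrite("pics/p3.png",cv2.resize(S["image"][:,:,::-1][130:320,230:340],(330,570)))
E
```

```text
8.6 ee [0.5289 0.1499 0.1674] rackx 0.0561 off 0.0006 F [-0.1 -0.6  0.4] q [ 0.14  0.38 -0.2   0.99 -0.    1.76] w -2.078285907860152e-06
tool x [ 0.042  0.999 -0.001] z [-0.    -0.001 -1.   ]
```

View pics/p3.png

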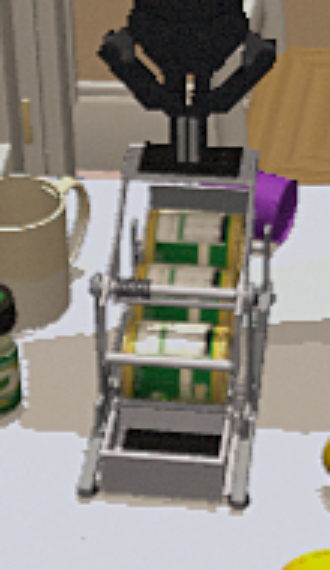

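The pad is going down under the fingertips (crop (190,160)) and the gate is rising. I carry on to the stop and hold.

Call:
{"op": "drive_tool", "data": {"commands": [[[0, 0, 0, -0.03, 0, 0.08, 1], [0, 0, 0, -0.02, 0, 0.08, 1], [0, 0, 0, -0.02, 0, 0.08, 1], [0, 0, 0, -0.02, 0, 0.07, 1], [0, 0, 0, 0, 0, 0.04, 1], [0, 0, 0, 0, 0, 0, 1], [0, 0, 0, 0, 0, 0, 1], [0, 0, 0, 0, 0, 0, 1]]]}}

```text
clock: 9.45
ee_pos: [0.5289, 0.1413, 0.1338]
orientation: [2.266, 2.174, -0.0]
force: [0.1, -4.9, 5.9]
grip_width: -0.0004
grip_force: 3.4
```

```bash
python3 w.py; python3 - <<'E'
from station import *
from h import *
S=get_image("side")
cv2.imwrite("pics/p4.png",cv2.resize(S["image"][:,:,::-1][130:320,230:340],(330,570)))
E
```

```text
9.45 ee [0.5289 0.1413 0.1338] rackx 0.0647 off 0.001 F [ 0.1 -4.9  5.9] q [ 0.13  0.41 -0.25  0.91 -0.    1.74] w -0.00036213384308548776
tool x [ 0.041  0.999 -0.001] z [ 0.001 -0.001 -1.   ]
```

View pics/p4.png

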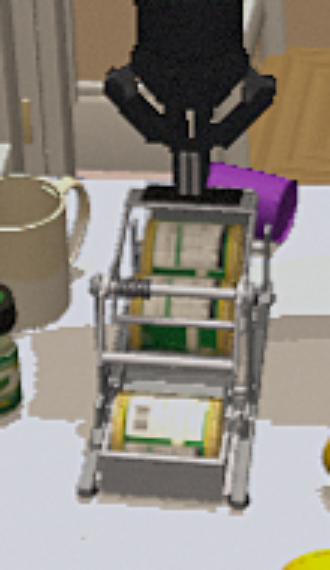

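The front tin lies in the tray (crop (165,425)), and the other two are held back. Now I let the lever up along the same arc.

Call:
{"op": "drive_tool", "data": {"commands": [[[0, 0, 0, 0, 0, -0.06, 1], [0, 0, 0, 0.02, 0, -0.08, 1], [0, 0, 0, 0.02, 0, -0.08, 1], [0, 0, 0, 0.03, 0, -0.08, 1], [0, 0, 0, 0.03, 0, -0.08, 1], [0, 0, 0, 0.04, 0, -0.08, 1], [0, 0, 0, 0.04, 0, -0.08, 1], [0, 0, 0, 0.04, 0, -0.08, 1], [0, 0, 0, 0.04, 0, -0.08, 1], [0, 0, 0, 0, 0, -0.2, 1], [0, 0, 0, 0, 0, -0.4, 1], [0, 0, 0, 0, 0, -0.3, 1]]]}}

```text
clock: 10.7
ee_pos: [0.5292, 0.1677, 0.295]
orientation: [-2.267, -2.175, 0.001]
force: [1.2, 0.1, 1.1]
grip_width: 0.0001
grip_force: 0.0
```

Call:
{"op": "drive_tool", "data": {"commands": [[[0, 0, 0, 0, 0, 0, 1], [0, 0, 0, 0, 0, 0, 1], [0, 0, 0, 0, 0, 0, 1], [0, 0, 0, 0, 0, 0, 1], [0, 0, 0, 0, 0, 0, 1], [0, 0, 0, 0, 0, 0, 1], [0, 0, 0, 0, 0, 0, 1], [0, 0, 0, 0, 0, 0, 1], [0, 0, 0, 0, 0, 0, 1], [0, 0, 0, 0, 0, 0, 1]]]}}

```text
clock: 11.7
ee_pos: [0.5297, 0.1677, 0.2933]
orientation: [2.267, 2.175, 0.0]
force: [0.8, 0.5, 0.1]
grip_width: 0.0001
grip_force: 0.0
```

```bash
python3 w.py; python3 - <<'E'
from station import *
from h import *
S=get_image("side");p=black(S,(268,165,318,188));print(p,onz(S,p[0],.196))
cv2.imwrite("pics/p5.png",cv2.resize(S["image"][:,:,::-1][130:320,200:390],(570,570)))
E
```

```text
11.7 ee [0.5297 0.1677 0.2933] rackx 0.0383 off 0.0007 F [0.8 0.5 0.1] q [ 0.17  0.33  0.06  1.3  -0.    1.79] w 9.890276855458427e-05
tool x [0.041 0.999 0.   ] z [ 0.  0. -1.]
((292.05657958984375, 175.31222534179688), (33.91395568847656, 14.031719207763672), 2.7263107299804688) [0.5286285  0.16818781 0.196     ]
```

View pics/p5.png

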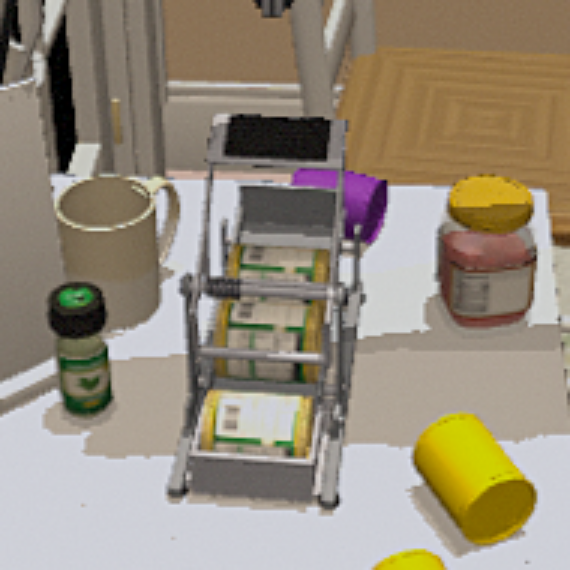

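The lever is back at its rest position, with the pad at (292,175) as at the start. One tin is in the tray (crop (255,425)), and the other two have moved up behind the gate (crop (270,335) and (280,265)). The mug and jars are standing where they were.

```bash
python3 -c "
from station import *
print(job_done())"
```

```text
the job is handed in; nothing more can be done
None
```

I handed the job in at about 12 s on the robot's clock: the tray is home with one tin in it, the lever is back up, the next tin waits behind the gate, and the mug and jars are untouched; no verdict was returned.

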